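# Park the saucepan in the covered warming bay

### The job

Slide the long-handled saucepan along the warming plate, without lifting or tipping it, until it is centred on the marked ring in the bay under the raised cover. Then lower the hinged cover gently by its handle, all the way down onto its stop, and let go. Leave the two-eared pot and everything else where it stands.

Things in the scene. Friction and masses are not known exactly. Their poses are not given: they have to be found in the camera images.
- plate: fixed warming plate, 320 (x) x 500 (y) x 40 mm high, black flat top; origin under its centre, z up. At its -y end is the bay: back wall (inner face at plate x +120 mm, y -225 to -35) and outer side wall (inner face at plate y -228 mm, x -70 to +130), both topping out 125 to 130 mm above the origin; it is open towards -x and +y
- front_ring (a point): centre of the white-lined ring mark (140 mm across, flat) nearest the robot at the plate's +y end, on the plate's top; one of the two start places
- rear_ring (a point): centre of the same kind of ring mark farther from the robot at the plate's +y end; the other start place, 150 mm from front_ring. The saucepan starts roughly (within 35 mm) on one of the two and the two-eared pot on the other
- bay_ring (a point): centre of the same kind of ring mark in the bay at the plate's -y end, on the plate's top: where the saucepan must go
- pan: the saucepan: loose, bare steel, empty, 120 mm across and 75 mm high, 4 mm wall, about 0.6 kg; origin at the centre of its underside. One straight level black handle along its own +y: 18 mm wide, 14 mm thick, from 60 to 187 mm from the pan's axis, its middle 55 mm above the underside
- pan_grip (a point): middle of the saucepan's handle where it is best gripped, 145 mm from the pan's axis along its +y and 55 mm above its underside
- pot: the smaller two-eared pot, a bystander: bare steel, 90 mm across, 50 mm high, small loop ears at its +y and -y reaching 66 mm from its axis; origin at the centre of its underside
- cover (a joint): angle of the bay's hinged flat steel cover (rad): 0 = level, down on its stop; 1.15 to 1.4 at the start, nearly upright. The hinge holds the cover by friction while nearly upright, but below about 1.0 rad the cover (0.35 kg) falls shut by itself and slams unless it is held all the way
- cover_hinge (a point): middle of the cover's hinge axis, which is parallel to the plate's y, at the back of the bay 95 mm above the plate's top. The panel is 155 mm long from here, 175 mm wide, 6 mm thick; down, it reaches towards -x of the plate
- cover_handle (a point): middle of the cover's handle, a round black bar 14 mm thick, parallel to the hinge, 200 mm from the hinge axis beyond the panel's free edge; 100 mm of bar is clear between its two arms and there are 38 mm of open space between bar and panel edge
- tape: bystander: roll of grey tape lying flat, 110 mm across, 48 mm high, origin under its centre
- jar: bystander: closed jar, 76 mm across, 90 mm high, origin under its centre
- cup: bystander: open cardboard cup, 84 mm across, 100 mm high, origin under its centre
- radio: bystander: upright black hand-held radio 34 x 58 mm, 165 mm high with aerial, origin under its centre
- shaker: bystander: small closed shaker, 44 mm across, 80 mm high, standing on the plate at the middle of its edge nearest the robot; origin under its centre

How it is judged:
By the outcome, as a careful person would: the job done as asked, in the order asked, and still so for the second after the job is handed in, with the robot touching nothing.
It also fails if it takes over 54 s, if anything falls off the work surface, if the arm or the gripper's body presses on something with over 40 N, if the wrist force passes 120 N, or if a joint passes its speed limit or range.

### The arm

A 6-joint arm with a two-finger parallel gripper is mounted at the origin on the work surface. World frame = base frame: x ahead of the robot, y to its left, z up, the work surface at z = 0. Lengths are in mm, angles in degrees, forces in N, time in s.
With the tool pointing down it reaches from about 350 to 975 mm from the base axis. Payload 7.1 kg.
Tool frame: the origin (TCP) lies midway between the tips of the shut fingers; the grasp point (between the pads) lies tcp_to_grasp behind it (tcp_to_grasp is the distance from the TCP to the grasp point, in mm); z points along the fingers, y is the line along which they close (so a half turn about z gives the same grasp; the last joint's range is limited). The gripper opens to 88 mm and grips with 3 to 60 N. Pads are 20 mm wide; open, the fingers measure 115 mm over their backs; the gripper's body (75 mm by 178 mm) begins 61 mm behind the grasp point.
Start: joints at [-74.141, 24.242, 93.386, -0, 62.372, -1.089], TCP at [182.209, -597.833, 193.775] pointing down, gripper open.
Joint ranges: [-172.04, 172.04], [-51.8, 120.97], [4.93, 147.93], [-75.15, 255.16], [6.16, 154.13], [-145.62, 145.62]. Speed limits (degrees/s): [136.94, 136.94, 172.46, 180, 180, 180].

### API

Orientations are given as a 3x3 rotation matrix whose columns are the frame's x, y, z axes.
In Python, from rig import * gives the robot as it stands.
- The arm moves only by the tool arm_command, never from a script. Its argument "commands" is one flat list of numbers, 6 for each row, row after row: the shift along the tool's x, y, z scaled (see below), then the turn, a rotation vector about the tool's x, y, z scaled (see below). A call has 1 to 8 rows; each row is the pose to reach, as a shift and turn from the pose commanded when the call began, along the tool's axes at that moment; what a row does not reach only later rows make up. The controller multiplies each number of a shift by 0.5 m and each number of a turn by 90 degrees. A row lasts 1/10 s, in which the tool goes at most 50 mm and 8.59 degrees, less where a joint would pass 70% of its speed; a pose out of reach is approached as far as the arm can. A call with a number of a shift or a turn outside -1 to 1 is refused whole. A call with a gripper value outside its range is refused whole. "claw" is the finger opening in mm, from 0 to 87.8, set as the call begins (left out, the last holds). The fingers move at their own pace and stop on an object; "newtons" is the grip in N (left out, the last holds). Time passes only in rows, so rows that repeat a pose let the fingers close. It gives the time, the measured TCP pose, the force, the opening and the grip force at its end, in the units of the state.
- read_state(): the state, without advancing time (a new reading comes with each control period).
- read_camera(name): name is "side" or "top"; returns (picture, depth): 384x512x3 uint8, red, green, blue; 384x512 float32, mm along the optical axis (not along the pixel's ray), 0 where there is no reading.
- camera_info(name): a dict with "fx", "fy", "cx", "cy" (pixels), "origin" and "attitude" of the camera in the world. Camera axes: x right, y down, z forward; pixel columns grow to the right and rows downward; lengths in mm; the calibration is good to about 2 mm. A picture is of the moment at which its call begins. camera_info takes no time and is no camera call.
- hand_in(): hands the job in; it is judged then, once.
The state is a dict: "time_s": time; "joints": joint angles; "joint_vel": joint speeds; "tau": joint torques, N m; "ee_pos": TCP position; "eef_rot": TCP orientation; "wrist_force": force on the tool from outside, world axes, zero at the start; "ft_torque": the same for the moment, N m; "finger_gap": finger opening in mm; "finger_force": force on a finger pad.
Only numpy, scipy, OpenCV 4.12 (cv2) and the standard library are available. Lean on these libraries where they do the work, as an engineer would, in place of code of your own. Each camera call takes 0.05 s, during which the arm holds its last target. There are 200 camera calls.

## Working session

There is one attempt and no reset: what is moved stays moved. The work goes in short steps, Python scripts to look and compute and a tool call to move; the robot and the scene stay as the last step left them, time stands still between calls to the robot, and variables do not carry over. Pictures are saved under pics/ and viewed, at most 10 in all, crops included, and the job is handed in when it is done.

Besides the shell and the picture viewer there is one more tool, called after "Call:" in YAML: its name, and indented under it one key for each argument. arm_command: Moves the arm, as the interface text tells. Shifts and turns lie within -1 to 1; 1 stands for 0.5 m of shift or 90 degrees of turn. Its arguments: {"type":"object","properties":{"commands":{"type":"array"},"claw":{"type":"number"},"newtons":{"type":"number"}},"required":["commands"]}

```bash
mkdir -p pics; ls
python3 - <<'E'
from rig import *
import cv2,numpy as np
s=read_state();print({k:np.round(v,3).tolist() for k,v in s.items()})
try: print(tcp_to_grasp)
except Exception as e: print(e)
for n in("side","top"):
    i=camera_info(n);print(n,i)
    p,d=read_camera(n);np.savez("pics/%s0.npz"%n,p=p,d=d);cv2.imwrite("pics/%s0.png"%n,p[...,::-1])
E
```

```text
pics
{'time_s': 0.0, 'joints': [-74.14, 24.285, 93.432, -0.001, 62.373, -1.09], 'joint_vel': [-0.016, 0.066, -0.022, 0.007, -0.062, -0.019], 'tau': [-0.002, -54.464, -27.366, 0.064, 0.023, -0.0], 'ee_pos': [182.044, -597.255, 192.988], 'eef_rot': [[0.957, 0.292, -0.0], [0.292, -0.957, 0.002], [0.0, -0.002, -1.0]], 'wrist_force': [0.35, 0.939, 0.685], 'ft_torque': [-0.053, -0.02, -0.001], 'finger_force': 0.0, 'finger_gap': 87.622}
18.700000000000003
side {'fx': 426.7946610908343, 'fy': 426.7946610908343, 'cx': 257.7234597792772, 'cy': 191.6123183861188, 'origin': array([ 444.72950226,  875.2927614 , 1078.24809616]), 'attitude': array([[-0.99561564, -0.06621447,  0.06606929],
       [-0.09352481,  0.71688744, -0.69088748],
       [-0.0016175 , -0.69403749, -0.71993704]])}
top {'fx': 443.30230910526075, 'fy': 443.30230910526075, 'cx': 260.3856414920512, 'cy': 186.3578133455726, 'origin': array([ 351.44614798,  -14.75028041, 1468.54340758]), 'attitude': array([[-0.00784249, -0.99182798,  0.12734106],
       [-0.99995427,  0.00847542,  0.00442931],
       [-0.00547238, -0.1273005 , -0.9918491 ]])}
```

View pics/side0.png

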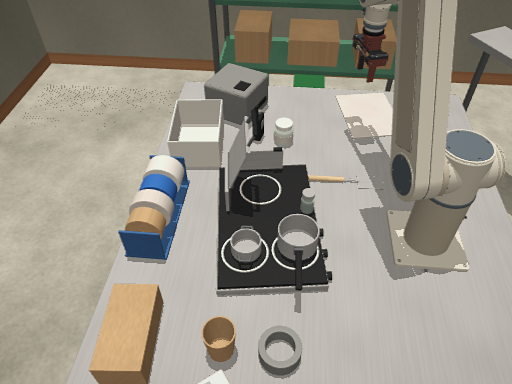

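View pics/top0.png

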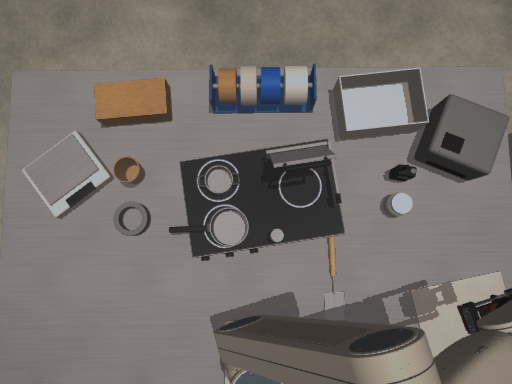

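The side view shows the pan on the front ring at about (298,237), with its handle pointing to (298,285). The pot is on the rear ring at (245,244), the bay ring is at (260,190), and the cover is up at about (237,165). The top view shows the pan at (229,227) with its handle ending at (172,230), the bay ring at (300,187), the cover at (300,152), and the shaker at (277,236).

```bash
cat > h.py <<'E'
from rig import *
import cv2,numpy as np
def ray(n,uv):
    i=camera_info(n);uv=np.atleast_2d(uv).astype(float)
    d=np.c_[(uv[:,0]-i['cx'])/i['fx'],(uv[:,1]-i['cy'])/i['fy'],np.ones(len(uv))]
    return np.array(i['origin']),d@np.array(i['attitude']).T
def plane(n,uv,z):
    o,d=ray(n,uv);return o+d*((z-o[2])/d[:,2])[:,None]
def cloud(n,d):
    v,u=np.mgrid[:384,:512];o,r=ray(n,np.c_[u.ravel(),v.ravel()])
    return (o+r*d.reshape(-1,1)).reshape(384,512,3)
def circ(P):
    P=np.asarray(P)[:,:2]
    for _ in range(4):
        A=np.c_[2*P,np.ones(len(P))];s=np.linalg.lstsq(A,(P**2).sum(1),rcond=None)[0]
        r=np.sqrt(s[2]+s[0]**2+s[1]**2);e=abs(np.hypot(*(P-s[:2]).T)-r);P=P[e<max(2*np.median(e),1)]
    return np.round(s[:2],1),round(r,1),len(P)
E
cat > a.py <<'E'
from h import *
for n in("top","side"):
    z=np.load("pics/%s0.npz"%n);p,d=z['p'],z['d'];C=cloud(n,d);g=p.max(2)
    X=C[...,0];Y=C[...,1];Z=C[...,2]
    m=((g<75)&(Z>30)&(Z<50)&(X>200)&(X<750)&(Y<350)&(Y>-350)).astype(np.uint8)
    m=cv2.morphologyEx(m,cv2.MORPH_CLOSE,np.ones((9,9)));
    c=max(cv2.findContours(m,0,2)[0],key=cv2.contourArea)
    q=cv2.boxPoints(cv2.minAreaRect(plane(n,c[:,0],40)[:,:2].astype(np.float32)));print(n,'plate',q.round(0).tolist(),cv2.minAreaRect(plane(n,c[:,0],40)[:,:2].astype(np.float32)))
    inside=cv2.pointPolygonTest
    w=((g>150)&(Z>30)&(Z<52)).astype(np.uint8)
    v,u=np.nonzero(w);W=plane(n,np.c_[u,v],40)[:,:2]
    rings={'top':[(218,180),(226,227),(300,187)],'side':[(245,252),(297,250),(260,190)]}[n]
    for r in rings:
        c0=plane(n,r,40)[0,:2]
        for _ in range(3):
            e=np.hypot(*(W-c0).T);S=W[(e>58)&(e<80)];c0,R,k=circ(S)
        print('ring',r,c0,R,k)
    # pan/pot rims
    for nm,zt,r in(('pan',115,{'top':(229,227),'side':(298,232)}[n]),('pot',90,{'top':(218,180),'side':(245,242)}[n])):
        c0=plane(n,r,zt)[0,:2]
        S=C[(abs(Z-zt)<8)&(np.hypot(X-c0[0],Y-c0[1])<85)&(g>80)];print(nm,c0,circ(S),len(S),S[:,2].mean())
    S=(abs(Z-95)<14)&(g<70)&(X>200)&(X<700)&(Y<300)&(Y>-150);
    k,l,st,ce=cv2.connectedComponentsWithStats(S.astype(np.uint8))
    for j in range(1,k):
        if st[j,4]>25:
            Q=C[l==j];mu=Q.mean(0);print('dark',st[j].tolist(),mu.round(0),np.linalg.svd((Q-mu)[:,:2],full_matrices=False)[2][0].round(3),Q.min(0).round(0),Q.max(0).round(0))
E
python3 a.py
python3 - <<'E'
import cv2,numpy as np
a=cv2.imread('pics/top0.png')[120:275,150:370];b=cv2.imread('pics/side0.png')[100:300,190:350]
cv2.imwrite('pics/tc.png',cv2.resize(a,None,fx=3.6,fy=3.6,interpolation=2));cv2.imwrite('pics/sc.png',cv2.resize(b,None,fx=3,fy=3,interpolation=2))
E
```

```text
top plate [[298.0, 208.0], [372.0, -277.0], [693.0, -228.0], [619.0, 257.0]] ((495.2565612792969, -10.072509765625), (324.37542724609375, 490.2519226074219), 8.694745063781738)
ring (218, 180) [556.7 129.6] 67.3 99
ring (226, 227) [410.2 111.9] 64.1 80
ring (300, 187) [ 535.9 -135.9] 67.2 66
pan [401.32362509  87.801468  ] (array([403.1,  88.8]), np.float64(57.7), 158) 163 113.83054450385104
pot [549.71624012 124.45093915] (array([553.2, 123.5]), np.float64(42.8), 66) 107 88.54491407427977
dark [211, 209, 18, 25, 35] [429. 129.  95.] [-0.838  0.545] [384.  93.  82.] [458. 145. 107.]
dark [169, 225, 41, 8, 223] [397. 215. 101.] [-0.033  0.999] [387. 153.  82.] [409. 274. 109.]
side plate [[296.0, 214.0], [372.0, -274.0], [691.0, -224.0], [615.0, 264.0]] ((493.55145263671875, -4.949676513671875), (322.2392272949219, 494.168701171875), 8.82740306854248)
ring (245, 252) [556. 129.] 67.3 198
ring (297, 250) [407.3 108.8] 66.4 161
ring (260, 190) [ 534.2 -136.7] 67.5 110
pan [402.86274029 100.69688018] (array([403.4,  91.5]), np.float64(57.7), 142) 279 112.92163047433105
pot [553.10637571 131.5276106 ] (array([553.2, 125.8]), np.float64(42.8), 129) 203 87.92609169359793
dark [294, 250, 9, 41, 282] [399. 216. 101.] [-0.033  0.999] [388. 153.  82.] [412. 277. 107.]
```

View pics/tc.png

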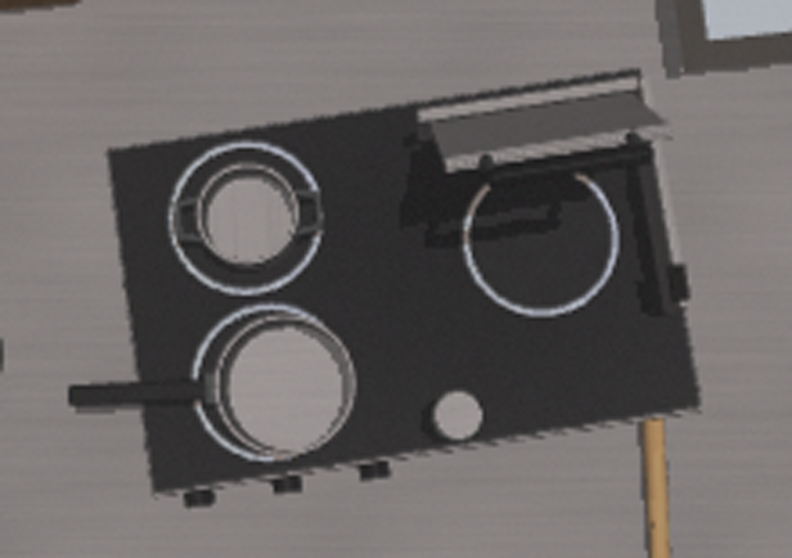

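View pics/sc.png

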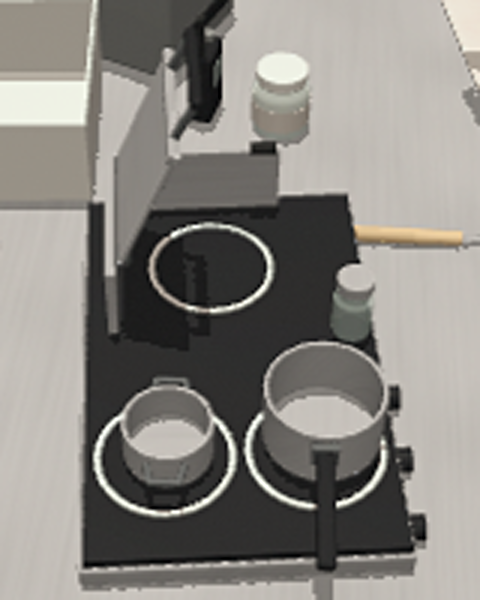

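The top crop shows the pan sitting slightly toward the bay on the front ring, with the shaker at (458,415) and the cover bar running from (490,165) to (632,142). The side crop shows the cover upright at (140,200), the shaker at (355,300), and the pan handle clear beyond the plate edge.

```bash
cat >> h.py <<'E'
import json,os
from scipy.spatial.transform import Rotation as Ro
def getcmd():
    if os.path.exists('cmd.json'):
        j=json.load(open('cmd.json'));return np.array(j[0]),np.array(j[1])
    s=read_state();p=np.array([182.209,-597.833,193.775]);return p,np.array(s['eef_rot'])
def applied(row):   # integrate the last row sent
    p,R=getcmd();row=np.array(row,float);p2=p+R@row[:3]*500;R2=R@Ro.from_rotvec(row[3:]*np.pi/2).as_matrix()
    json.dump([p2.tolist(),R2.tolist()],open('cmd.json','w'))
def down(a):  # tool x at world angle a deg, pointing down
    a=np.radians(a);x=np.array([np.cos(a),np.sin(a),0]);z=np.array([0,0,-1.]);return np.c_[x,np.cross(z,x),z]
def row(p,R):
    p0,R0=getcmd();return np.round(np.r_[R0.T@(np.array(p)-p0)/500,Ro.from_matrix(R0.T@R).as_rotvec()/(np.pi/2)],4).tolist()
ex=np.array([np.cos(np.radians(8.75)),np.sin(np.radians(8.75))]);ey=np.array([-ex[1],ex[0]]);O=np.array([494.5,-8.])
def toP(p): d=np.asarray(p)[...,:2]-O;return np.stack([d@ex,d@ey],-1)
def toW(x,y): return O+x*ex+y*ey
E
python3 - <<'E'
from h import *
for n in("top","side"):
    z=np.load("pics/%s0.npz"%n);p,d=z['p'],z['d'];C=cloud(n,d);P=toP(C);Z=C[...,2];g=p.max(2)
    m=(Z>150)&(Z<400)&(P[...,0]>-20)&(P[...,0]<200)&(P[...,1]<20)&(P[...,1]>-240)
    b=m&(g<70);Q=np.c_[P,Z]
    print(n,'dark',b.sum(),Q[b].min(0).round(),Q[b].max(0).round(),np.median(Q[b],0).round())
    bb=b&(Z>285); print('bar',bb.sum(),Q[bb].min(0).round(),Q[bb].max(0).round(),Q[bb].mean(0).round(1))
    k=m&(g>=80);print('panel',k.sum(),Q[k].min(0).round(),Q[k].max(0).round())
    S=Q[k];
    if len(S)>10:
        for lo in range(150,350,25):
            T=S[(S[:,2]>=lo)&(S[:,2]<lo+25)]
            if len(T):print(lo,len(T),np.median(T,0).round(1))
    r=plane(n,{'top':(277,236),'side':(309,193)}[n],120);print('shaker',toP(r))
print('bar px',[toP(plane('top',q,325)).round(1).tolist() for q in((286,165.8),(325.5,158.9))])
print(row([390,-250,194],down(55)),row([390,-0,194],down(92)),row([398,235,160],down(92.1)))
E
```

```text
Traceback (most recent call last):
ValueError: all the input arrays must have same number of dimensions, but the array at index 0 has 3 dimension(s) and the array at index 1 has 2 dimension(s)
```

```bash
cat > c.py <<'E'
from h import *
for n in("top","side"):
    z=np.load("pics/%s0.npz"%n);p,d=z['p'],z['d'];C=cloud(n,d);P=toP(C);Z=C[...,2];g=p.max(2)
    m=(Z>150)&(Z<400)&(P[...,0]>-20)&(P[...,0]<200)&(P[...,1]<20)&(P[...,1]>-240)
    b=m&(g<70);Q=np.dstack([P,Z])
    print(n,'dark',b.sum(),Q[b].min(0).round(),Q[b].max(0).round(),np.median(Q[b],0).round())
    bb=b&(Z>285); print('bar',bb.sum(),Q[bb].min(0).round(),Q[bb].max(0).round(),Q[bb].mean(0).round(1))
    k=m&(g>=80);print('panel',k.sum(),Q[k].min(0).round(),Q[k].max(0).round())
    S=Q[k];
    for lo in range(150,350,25):
        T=S[(S[:,2]>=lo)&(S[:,2]<lo+25)]
        if len(T):print(lo,len(T),np.median(T,0).round(1))
    print('shaker',toP(plane(n,{'top':(277,236),'side':(309,193)}[n],120)))
print('bar px',[toP(plane('top',q,325)).round(1).tolist() for q in((286,165.8),(325.5,158.9))])
print(row([390,-250,194],down(55)),row([390,-0,194],down(92)),row([398,235,160],down(92.1)))
E
python3 c.py
```

```text
top dark 288 [  31. -201.  176.] [104. -46. 332.] [  39. -131.  323.]
bar 270 [  31. -193.  285.] [ 60. -70. 332.] [  39.  -132.5  321.4]
panel 784 [  31. -221.  150.] [117. -47. 321.]
150 104 [ 111.3 -132.3  163.1]
175 116 [ 100.7 -135.2  188.3]
200 117 [  89.9 -132.9  214.2]
225 124 [  79.7 -135.3  237.5]
250 88 [  71.  -128.7  259.4]
275 233 [  61.3 -134.7  279.3]
300 2 [  32.6 -105.6  319.4]
shaker [[-127.79456505  -30.68163161]]
side dark 156 [  31. -190.  279.] [ 58. -69. 329.] [  40. -122.  324.]
bar 151 [  31. -190.  286.] [ 58. -69. 329.] [  40.1 -124.9  319.5]
panel 790 [  44. -221.  151.] [117. -41. 324.]
150 116 [ 111.7 -119.9  162.3]
175 130 [ 100.6 -121.3  187.7]
200 125 [  90.3 -115.8  212.1]
225 140 [  79.9 -117.7  238. ]
250 111 [  70.4 -117.5  260.6]
275 155 [  61.3 -124.3  280. ]
300 13 [ 46.2 -78.2 314.6]
shaker [[-126.52032538  -26.03941383]]
bar px [[[46.2, -77.0]], [[47.7, -182.1]]]
[0.6003, -0.5443, 0.0003, -0.0008, -0.0003, -0.4228] [0.746, -1.0226, 0.0009, -0.0007, -0.0006, -0.8339] [0.8983, -1.4674, 0.0695, -0.0007, -0.0006, -0.835]
```

Call:
arm_command:
  commands: [0.6, -0.544, 0, 0, 0, -0.42, 0.6, -0.544, 0, 0, 0, -0.42, 0.6, -0.544, 0, 0, 0, -0.42, 0.6, -0.544, 0, 0, 0, -0.42, 0.6, -0.544, 0, 0, 0, -0.42, 0.6, -0.544, 0, 0, 0, -0.42, 0.6, -0.544, 0, 0, 0, -0.42, 0.6, -0.544, 0, 0, 0, -0.42]
  claw: 60
  newtons: 25

```text
time_s: 0.9
ee_pos: [387.8, -252.5, 193.7]
eef_rot: [[0.578, 0.816, 0.0], [0.816, -0.578, 0.0], [0.0, -0.0, -1.0]]
wrist_force: [0.5, -0.3, -0.6]
finger_gap: 59.7
finger_force: 0.0
```

Run:
```python
from h import *
applied([0.6,-0.544,0,0,0,-0.42])
s=read_state();print(s['time_s'],np.round(s['ee_pos'],1),np.round(s['eef_rot'],3).tolist(),getcmd())
print(row([385,0,194],down(92)),row([398,235,194],down(92.1)))
```

```text
0.9 [ 387.8 -252.5  193.7] [[0.578, 0.816, 0.0], [0.816, -0.578, 0.0], [0.0, -0.0, -1.0]] (array([ 133.41291592, -195.83431643,  193.7991738 ]), array([[-4.40268149e-02,  9.99030350e-01,  7.07966685e-06],
       [ 9.99030348e-01,  4.40268144e-02,  6.09933788e-05],
       [ 6.06225414e-05,  9.75814624e-06, -9.99999998e-01]]))
[0.3691, 0.5199, -0.0004, 0.0, -0.0, 0.0058] [0.8375, 0.5666, -0.0003, 0.0, -0.0, 0.0047]
```

Run:
```python
from h import *
json.dump([[182.209,-597.833,193.775],down(16.948).tolist()],open('cmd.json','w'))
applied([0.6,-0.544,0,0,0,-0.42]);print(getcmd()[0],read_state()['ee_pos'])
print(row([385,0,194],down(92)),row([398,235,194],down(92.1)))
```

```text
[ 389.89091489 -250.19493789  193.775     ] [ 387.82121661 -252.5431811   193.73680732]
[0.403, -0.2968, -0.0004, 0.0, 0.0, -0.4139] [0.8018, -0.5468, -0.0004, 0.0, 0.0, -0.415]
```

Call:
arm_command:
  commands: [0.403, -0.297, 0, 0, 0, -0.415, 0.403, -0.297, 0, 0, 0, -0.415, 0.403, -0.297, 0, 0, 0, -0.415, 0.403, -0.297, 0, 0, 0, -0.415, 0.802, -0.547, 0, 0, 0, -0.415, 0.802, -0.547, 0, 0, 0, -0.415, 0.802, -0.547, 0, 0, 0, -0.415, 0.802, -0.547, 0, 0, 0, -0.415]

```text
time_s: 1.7
ee_pos: [391.3, 147.4, 193.9]
eef_rot: [[-0.037, 0.999, 0.0], [0.999, 0.037, -0.0], [-0.0, 0.0, -1.0]]
wrist_force: [1.1, -0.7, -0.8]
finger_gap: 60.0
finger_force: 0.0
```

Run:
```python
from h import *
applied([0.802,-0.547,0,0,0,-0.415]);print(getcmd()[0],read_state()['ee_pos'])
print(row([398,235,130],down(92.1)),row([398,235,76.5],down(92.1)))
```

```text
[397.9916117  235.12725273 193.775     ] [391.34108681 147.39380407 193.87235692]
[-0.0003, 0.0, 0.1276, 0.0, 0.0, -0.0] [-0.0003, 0.0, 0.2346, 0.0, 0.0, -0.0]
```

Call:
arm_command:
  commands: [0, 0, 0, 0, 0, 0, 0, 0, 0, 0, 0, 0]

```text
time_s: 1.9
ee_pos: [391.2, 146.3, 193.5]
eef_rot: [[-0.04, 0.999, -0.001], [0.999, 0.04, -0.001], [-0.001, -0.001, -1.0]]
wrist_force: [0.6, -0.1, -0.2]
finger_gap: 60.0
finger_force: 0.0
```

```bash
cat >> h.py <<'E'
def getcmd():
    s=read_state();return np.array(s['ee_pos']),np.array(s['eef_rot'])
E
python3 - <<'E'
from h import *
print(row([398,235,150],down(92.1)),row([398,235,76.5],down(92.1)))
E
```

```text
[0.1768, 0.0208, 0.0868, -0.0005, 0.0003, 0.0024] [0.1769, 0.0209, 0.2338, -0.0005, 0.0003, 0.0024]
```

Call:
arm_command:
  commands: [0.177, 0.021, 0.04, 0, 0, 0.002, 0.177, 0.021, 0.087, 0, 0, 0.002, 0.177, 0.021, 0.087, 0, 0, 0.002, 0.177, 0.021, 0.14, 0, 0, 0.002, 0.177, 0.021, 0.19, 0, 0, 0.002, 0.177, 0.021, 0.2335, 0, 0, 0.002, 0.177, 0.021, 0.2335, 0, 0, 0.002, 0.177, 0.021, 0.2335, 0, 0, 0.002]

```text
time_s: 2.7
ee_pos: [399.3, 232.7, 77.4]
eef_rot: [[-0.032, 1.0, -0.001], [1.0, 0.032, -0.001], [-0.001, -0.001, -1.0]]
wrist_force: [0.1, -0.1, 0.8]
finger_gap: 60.1
finger_force: 0.0
```

```bash
cat > pan.py <<'E'
from h import *
import sys
t=sys.argv[1]
s=read_state();print(np.round(s['ee_pos'],1),np.round(s['wrist_force'],1),s['time_s'])
for n in("top","side"):
    p,d=read_camera(n);np.savez("pics/%s_%s.npz"%(n,t),p=p,d=d);cv2.imwrite("pics/%s_%s.png"%(n,t),p[...,::-1])
E
python3 pan.py g; python3 -c "
import cv2,numpy as np
a=cv2.imread('pics/top_g.png')[150:270,150:300];b=cv2.imread('pics/side_g.png')[190:310,230:380]
cv2.imwrite('pics/g.png',np.hstack([cv2.resize(x,None,fx=2.6,fy=4*.65) for x in(a,b)]))"
```

```text
[399.3 232.7  77.4] [ 0.1 -0.1  0.8] 2.7
```

View pics/g.png

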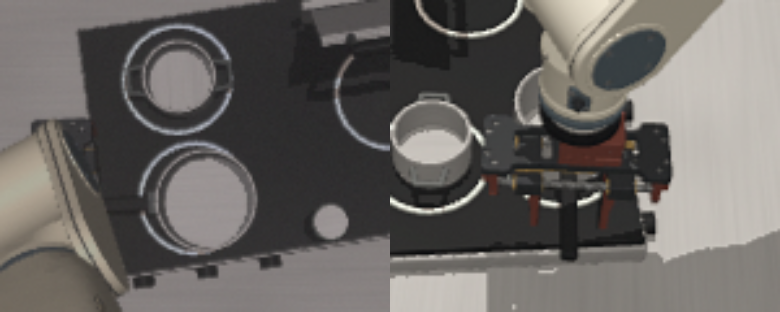

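The crop shows the handle at (568,215), centred between the fingers at (535,210) and (605,210). The pot is clear, so I'm closing.

Call:
arm_command:
  commands: [0, 0, 0, 0, 0, 0, 0, 0, 0, 0, 0, 0, 0, 0, 0, 0, 0, 0, 0, 0, 0, 0, 0, 0, 0, 0, 0, 0, 0, 0, 0, 0, 0, 0, 0, 0]
  claw: 0
  newtons: 25

```text
time_s: 3.4
ee_pos: [399.0, 234.2, 77.0]
eef_rot: [[-0.034, 0.999, -0.0], [0.999, 0.034, -0.0], [-0.0, -0.0, -1.0]]
wrist_force: [-0.3, 0.0, -0.3]
finger_gap: 15.4
finger_force: 0.0
```

Run:
```python
from h import *
s=read_state();p=np.array(s['ee_pos']);print(p,s['finger_gap'],s['wrist_force'])
c0=np.array([403.2,90.]);tgt=np.array([535.,-136.3]);yaw0=2.1
# pan waypoints (plate frame x,y) and yaw
g=p[:2]-c0
for f in (0.25,.5,.75,1.0):
    c=c0+(tgt-c0)*f+ex*12*np.sin(np.pi*f);dy=20*f;a=np.radians(dy)
    w=c+np.array([[np.cos(a),-np.sin(a)],[np.sin(a),np.cos(a)]])@g
    R=Ro.from_euler('z',dy,degrees=True).as_matrix()@np.array(s['eef_rot'])
    print(f,c,w,row([*w,p[2]],R))
```

```text
[399.01026854 234.20911201  77.01253305] 15.37353609373264 [-0.31741137  0.03500127 -0.26019291]
0.25 [444.53652552  34.71580974] [427.79408498 178.01100338] [-0.1143, 0.0538, -0.0, -0.0, -0.0, -0.0556]
0.5 [480.96033813 -21.32451937] [451.7926086  119.96619296] [-0.2319, 0.0978, -0.0, -0.0, -0.0, -0.1111]
0.75 [510.43652552 -78.43419026] [469.06549103  59.77673312] [-0.3534, 0.1283, -0.0, -0.0, -0.0, -0.1667]
1.0 [ 535.  -136.3] [481.74051911  -2.22073415] [-0.4782, 0.1495, 0.0, -0.0, -0.0, -0.2222]
```

Call:
arm_command:
  commands: [0, 0, 0, 0, 0, 0, 0, 0, 0, 0, 0, 0, 0, 0, 0, 0, 0, 0]

```text
time_s: 3.7
ee_pos: [399.1, 234.2, 77.0]
eef_rot: [[-0.034, 0.999, -0.0], [0.999, 0.034, -0.0], [-0.0, -0.0, -1.0]]
wrist_force: [0.2, 0.4, 0.0]
finger_gap: 0.1
finger_force: 0.0
```

```bash
python3 pan.py h; python3 -c "
import cv2,numpy as np
a=cv2.imread('pics/top_h.png')[150:270,150:300];b=cv2.imread('pics/side_h.png')[190:310,230:380]
cv2.imwrite('pics/hh.png',np.hstack([cv2.resize(x,None,fx=2.6,fy=4*.65) for x in(a,b)]))"
```

```text
[399.1 234.2  77. ] [0.2 0.4 0. ] 3.7
```

View pics/hh.png

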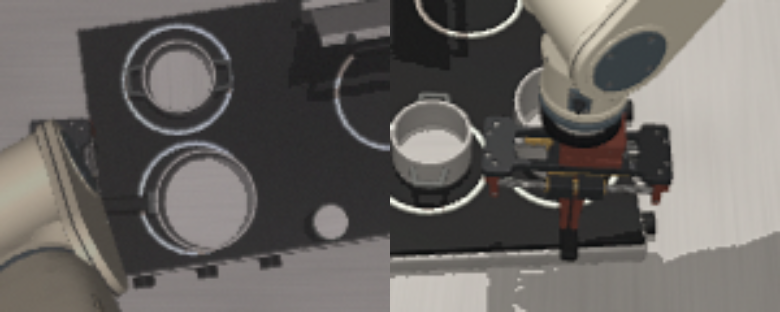

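The fingers are fully shut, with tips at (570,230) appearing over the handle, so the grasp missed. I'll check the fingertip height by depth.

Run:
```python
from h import *
for t in 'gh':
    z=np.load("pics/side_%s.npz"%t);C=cloud('side',z['d'])
    for v in range(258,294,3): print(t,v,C[v,299].round(0),z['p'][v,299], C[v,296].round(0),z['p'][v,296])
z=np.load("pics/side_0.npz") if 0 else np.load("pics/side0.npz");C=cloud('side',z['d'])
for v in range(258,294,4): print(v,C[v,298].round(0),z['p'][v,298])
```

```text
g 258 [397. 184. 105.] [43 44 44] [405. 183. 102.] [38 38 38]
g 261 [402. 260. 200.] [92 91 89] [409. 262. 202.] [75 73 71]
g 264 [397. 203. 104.] [47 46 46] [405. 202. 101.] [43 42 42]
g 267 [396. 211. 102.] [48 47 46] [405. 216. 108.] [41 40 40]
g 270 [396. 222. 103.] [28 28 28] [404. 222. 103.] [25 25 25]
g 273 [396. 232. 104.] [29 28 28] [404. 231. 102.] [25 24 23]
g 276 [395. 240. 103.] [29 30 29] [403. 241. 103.] [27 27 27]
g 279 [395. 248. 100.] [27 28 27] [403. 251. 104.] [25 25 26]
g 282 [395. 258. 102.] [28 28 28] [403. 259. 102.] [25 26 25]
g 285 [395. 267. 101.] [29 28 28] [403. 269. 103.] [24 23 23]
g 288 [394. 276. 102.] [29 29 29] [402. 276. 100.] [23 23 24]
g 291 [389. 226.   5.] [115 112 107] [398. 226.   4.] [113 109 105]
h 258 [402. 258. 210.] [40 41 41] [410. 259. 210.] [41 40 40]
h 261 [402. 268. 211.] [39 40 44] [409. 270. 213.] [46 46 46]
h 264 [401. 271. 204.] [29 32 33] [409. 271. 202.] [32 33 34]
h 267 [399. 245. 152.] [41 30 29] [406. 248. 155.] [77 41 33]
h 270 [398. 246. 140.] [34 28 27] [406. 247. 140.] [75 41 35]
h 273 [397. 245. 124.] [37 29 29] [405. 247. 126.] [75 41 35]
h 276 [396. 247. 114.] [58 36 31] [404. 246. 111.] [78 42 35]
h 279 [395. 251. 105.] [26 26 27] [403. 251. 104.] [25 26 26]
h 282 [395. 259. 103.] [28 28 27] [403. 259. 102.] [25 24 25]
h 285 [395. 269. 104.] [27 26 26] [403. 268. 103.] [23 23 23]
h 288 [394. 273.  97.] [30 30 30] [402. 275.  99.] [24 25 25]
h 291 [389. 228.   8.] [114 111 106] [398. 228.   7.] [113 110 106]
258 [400. 183. 103.] [47 46 46]
262 [399. 195. 101.] [47 46 45]
266 [399. 210. 104.] [46 46 45]
270 [399. 221. 102.] [48 48 48]
274 [398. 234. 102.] [48 47 47]
278 [398. 249. 106.] [49 47 46]
282 [398. 261. 105.] [48 47 47]
286 [397. 271. 102.] [49 48 47]
290 [392. 224.   6.] [64 63 60]
```

Call:
arm_command:
  commands: [0, 0, -0.1, 0, 0, 0, 0, 0, -0.1, 0, 0, 0, 0, 0, -0.1, 0, 0, 0]

```text
time_s: 4.1
ee_pos: [399.9, 234.6, 127.9]
eef_rot: [[-0.033, 0.999, 0.002], [0.999, 0.033, 0.001], [0.001, 0.002, -1.0]]
wrist_force: [-1.0, 0.4, 0.2]
finger_gap: 0.3
finger_force: 0.0
```

```bash
python3 pan.py i
python3 - <<'E'
from h import *
z=np.load("pics/side_i.npz");C=cloud('side',z['d'])
for v in range(240,294,2): print(v,C[v,301].round(0),z['p'][v,301],C[v,298].round(0),z['p'][v,298])
b=cv2.imread('pics/side_i.png')[200:310,240:370];cv2.imwrite('pics/ii.png',cv2.resize(b,None,fx=5,fy=5))
E
```

```text
[399.9 234.6 127.9] [-1.   0.4  0.2] 4.1
240 [403. 261. 286.] [79 42 35] [410. 261. 285.] [81 43 36]
242 [402. 259. 275.] [30 32 33] [409. 258. 273.] [29 31 32]
244 [401. 255. 262.] [131 104  58] [408. 254. 260.] [109  89  54]
246 [401. 258. 259.] [36 39 41] [408. 259. 259.] [39 39 39]
248 [401. 266. 261.] [37 37 40] [408. 265. 260.] [41 41 42]
250 [401. 270. 258.] [32 34 36] [408. 271. 260.] [33 34 35]
252 [400. 270. 251.] [31 33 34] [407. 269. 249.] [32 33 34]
254 [399. 269. 242.] [30 31 32] [405. 248. 212.] [55 38 35]
256 [397. 248. 204.] [37 29 29] [405. 248. 204.] [78 42 35]
258 [397. 247. 195.] [52 35 32] [404. 247. 194.] [78 42 36]
260 [396. 246. 185.] [59 38 33] [403. 247. 186.] [79 43 36]
262 [395. 249. 180.] [71 39 35] [403. 249. 179.] [79 43 37]
264 [395. 247. 168.] [72 40 35] [402. 249. 171.] [80 44 36]
266 [394. 248. 161.] [73 38 32] [402. 247. 159.] [81 42 35]
268 [391. 213. 100.] [29 28 31] [399. 216. 105.] [47 47 47]
270 [390. 220. 101.] [38 37 38] [399. 221. 102.] [51 51 50]
272 [390. 226. 100.] [24 24 25] [398. 227. 102.] [27 27 27]
274 [390. 233. 102.] [24 25 24] [398. 237. 107.] [28 28 28]
276 [390. 238. 100.] [24 24 25] [398. 241. 104.] [29 29 29]
278 [390. 245. 102.] [26 24 26] [398. 246. 101.] [29 27 27]
280 [390. 251. 101.] [26 26 27] [398. 254. 104.] [29 30 29]
282 [390. 258. 103.] [27 28 27] [398. 259. 104.] [29 28 28]
284 [390. 264. 103.] [26 25 25] [397. 263. 100.] [29 28 28]
286 [389. 269. 101.] [21 21 21] [397. 269. 100.] [27 28 27]
288 [389. 275. 101.] [22 21 22] [397. 274.  98.] [30 30 30]
290 [384. 223.   5.] [95 93 88] [392. 227.  11.] [66 64 62]
292 [383. 228.   2.] [127 123 119] [392. 227.  -0.] [131 127 122]
```

View pics/ii.png

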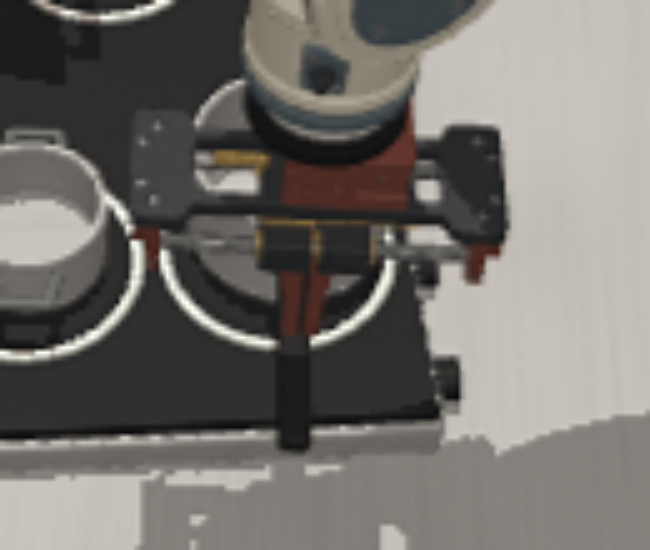

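With the fingers shut at (300,335), the tip depth reads z≈157 mm while the reported TCP is at 128. The real tips are therefore about 29 mm above the reported height, and a few mm to −x. I'll reopen, go deeper with that correction and grip again.

Call:
arm_command:
  commands: [0, 0, 0, 0, 0, 0, 0, 0, 0, 0, 0, 0, 0, 0.005, 0, 0, 0, 0, 0, 0.005, 0, 0, 0, 0]
  claw: 60

```text
time_s: 4.6
ee_pos: [401.8, 234.2, 126.7]
eef_rot: [[-0.033, 0.999, -0.0], [0.999, 0.033, -0.0], [-0.0, -0.0, -1.0]]
wrist_force: [-0.4, -0.1, -0.2]
finger_gap: 28.4
finger_force: 0.0
```

Run:
```python
from h import *
s=read_state();print(s['ee_pos'],s['finger_gap'])
print(row([402,233,47.5],down(92.1)))
```

```text
[401.79948432 234.2456265  126.74973343] 28.403218928834583
[-0.0025, 0.0004, 0.1585, -0.0002, 0.0001, -0.0021]
```

Call:
arm_command:
  commands: [0, 0, 0, 0, 0, 0, 0, 0, 0, 0, 0, 0, 0, 0, 0, 0, 0, 0, 0, 0, 0, 0, 0, 0, 0, 0, 0.05, 0, 0, 0, 0, 0, 0.11, 0, 0, 0, 0, 0, 0.158, 0, 0, 0, 0, 0, 0.158, 0, 0, 0]

```text
time_s: 5.4
ee_pos: [399.6, 233.2, 45.8]
eef_rot: [[-0.033, 0.999, -0.005], [0.999, 0.033, -0.003], [-0.002, -0.005, -1.0]]
wrist_force: [0.3, -0.5, 0.6]
finger_gap: 59.8
finger_force: 0.0
```

Call:
arm_command:
  commands: [0, 0, 0, 0, 0, 0, 0, 0, 0, 0, 0, 0, 0, 0, 0, 0, 0, 0, 0, 0, 0, 0, 0, 0, 0, 0, 0, 0, 0, 0, 0, 0, 0, 0, 0, 0, 0, 0, 0, 0, 0, 0, 0, 0, 0, 0, 0, 0]
  claw: 0
  newtons: 25

```text
time_s: 6.2
ee_pos: [401.4, 234.4, 48.2]
eef_rot: [[-0.033, 0.999, -0.0], [0.999, 0.033, 0.0], [0.0, -0.0, -1.0]]
wrist_force: [-2.2, 2.8, 4.6]
finger_gap: 17.8
finger_force: 25.0
```

```bash
cat > mv.py <<'E'
from h import *
s=read_state();p=np.array(s['ee_pos']);print(p,s['finger_gap'],s['wrist_force'],s['ft_torque'])
c0=np.array([403.2,90.]);tgt=np.array([535.,-136.3])
g=p[:2]-c0
for f in (0.25,.5,.75,1.0):
    c=c0+(tgt-c0)*f+ex*12*np.sin(np.pi*f);dy=20*f;a=np.radians(dy)
    w=c+np.array([[np.cos(a),-np.sin(a)],[np.sin(a),np.cos(a)]])@g
    R=Ro.from_euler('z',dy,degrees=True).as_matrix()@np.array(s['eef_rot'])
    print(f,c,w,row([*w,p[2]],R))
E
python3 mv.py
```

```text
[401.41101349 234.38585201  48.16803964] 17.811964570863868 [-2.15634632  2.84959138  4.59410449] [ 0.20147453  0.4313036  -0.22382856]
0.25 [444.53652552  34.71580974] [430.17029046 178.39630954] [-0.1138, 0.0538, -0.0, 0.0, -0.0, -0.0556]
0.5 [480.96033813 -21.32451937] [454.12619025 120.55713287] [-0.231, 0.0979, -0.0001, 0.0, -0.0, -0.1111]
0.75 [510.43652552 -78.43419026] [471.3386889   60.56880936] [-0.3521, 0.1283, -0.0001, 0.0, -0.0, -0.1667]
1.0 [ 535.  -136.3] [483.93603278  -1.23354974] [-0.4764, 0.1494, -0.0001, 0.0001, -0.0001, -0.2222]
```

Call:
arm_command:
  commands: [0, 0, -0.001, 0, 0, 0, 0, 0, -0.001, 0, 0, 0]

```text
time_s: 6.4
ee_pos: [401.4, 234.2, 48.4]
eef_rot: [[-0.033, 0.999, -0.0], [0.999, 0.033, 0.0], [0.0, -0.0, -1.0]]
wrist_force: [-2.1, 1.4, 1.5]
finger_gap: 17.7
finger_force: 25.0
```

Call:
arm_command:
  commands: [-0.014, 0.007, 0, 0, 0, -0.007, -0.042, 0.02, 0, 0, 0, -0.02, -0.075, 0.037, 0, 0, 0, -0.037, -0.114, 0.054, 0, 0, 0, -0.056, -0.153, 0.069, 0, 0, 0, -0.074, -0.192, 0.084, 0, 0, 0, -0.092, -0.217, 0.093, 0, 0, 0, -0.104, -0.231, 0.098, 0, 0, 0, -0.111]

```text
time_s: 7.2
ee_pos: [454.8, 119.3, 48.4]
eef_rot: [[-0.206, 0.979, -0.0], [0.979, 0.206, -0.0], [-0.0, -0.0, -1.0]]
wrist_force: [-1.9, 3.5, 0.2]
finger_gap: 18.1
finger_force: 24.9
```

Call:
arm_command:
  commands: [0, 0, 0, 0, 0, 0, 0, 0, 0, 0, 0, 0]

```text
time_s: 7.4
ee_pos: [454.5, 120.1, 48.4]
eef_rot: [[-0.206, 0.978, 0.0], [0.978, 0.206, -0.001], [-0.001, 0.0, -1.0]]
wrist_force: [0.3, -2.5, -0.2]
finger_gap: 17.8
finger_force: 24.9
```

```bash
python3 pan.py j
python3 - <<'E'
from h import *
for n in("top","side"):
    z=np.load("pics/%s_j.npz"%n);C=cloud(n,z['d']);g=z['p'].max(2);c0=np.array([481,-21.])
    r=np.hypot(C[...,0]-c0[0],C[...,1]-c0[1]);S=C[(abs(C[...,2]-115)<8)&(r<85)&(g>80)]
    if len(S)>20: print(n,circ(S),len(S),[np.median(S[S[:,1]<c0[1]-30][:,2]),np.median(S[S[:,1]>c0[1]+20][:,2])])
a=cv2.imread('pics/top_j.png')[120:275,150:350];b=cv2.imread('pics/side_j.png')[130:285,190:390]
cv2.imwrite('pics/jj.png',np.hstack([cv2.resize(x,None,fx=2,fy=2) for x in(a,b)]))
E
```

```text
[454.5 120.1  48.4] [ 0.3 -2.5 -0.2] 7.4
top (array([483. , -22.3]), np.float64(57.8), 151) 159 [np.float64(113.62826927291951), np.float64(113.69551552953192)]
side (array([486.2, -19.3]), np.float64(55.1), 63) 78 [np.float64(113.48950862181243), np.float64(114.55224684993084)]
```

View pics/jj.png

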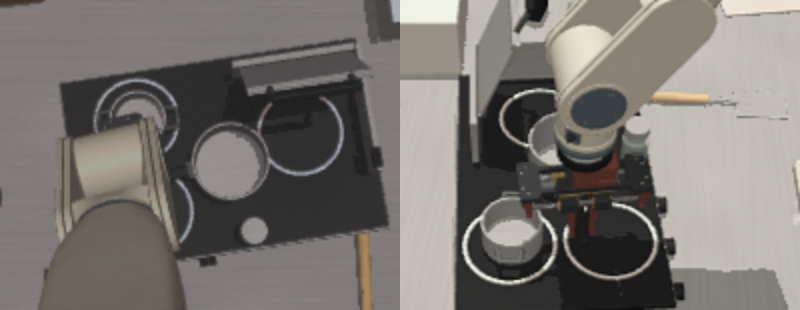

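The pan at (230,160) in the left view slides level and stays clear of the pot and the shaker at (254,230). I'll continue to the bay.

Run:
```python
from h import *
s=read_state();p=np.array(s['ee_pos']);c0=np.array([483.5,-21.8]);tgt=np.array([535.,-136.3]);g=p[:2]-c0
for f in (.5,1):
    c=c0+(tgt-c0)*f+ex*3*np.sin(np.pi*f);a=np.radians(10*f)
    w=c+np.array([[np.cos(a),-np.sin(a)],[np.sin(a),np.cos(a)]])@g
    print(w,row([*w,48.4],Ro.from_euler('z',10*f,degrees=True).as_matrix()@np.array(s['eef_rot'])))
```

```text
[470.76462025  60.70889617] [-0.124, 0.0073, 0.0001, -0.0, -0.0, -0.0556]
[481.56625213  -1.14020816] [-0.2494, 0.0029, 0.0002, -0.0, -0.0, -0.1111]
```

Call:
arm_command:
  commands: [-0.015, 0.001, 0, 0, 0, -0.007, -0.045, 0.003, 0, 0, 0, -0.02, -0.085, 0.005, 0, 0, 0, -0.038, -0.125, 0.007, 0, 0, 0, -0.056, -0.165, 0.006, 0, 0, 0, -0.074, -0.205, 0.005, 0, 0, 0, -0.091, -0.235, 0.004, 0, 0, 0, -0.105, -0.249, 0.003, 0, 0, 0, -0.111]

```text
time_s: 8.3
ee_pos: [481.6, -1.8, 48.5]
eef_rot: [[-0.373, 0.928, -0.0], [0.928, 0.373, 0.0], [0.0, -0.0, -1.0]]
wrist_force: [-0.9, 2.6, -1.1]
finger_gap: 18.1
finger_force: 24.9
```

Call:
arm_command:
  commands: [0, 0, 0, 0, 0, 0, 0, 0, 0, 0, 0, 0]

```text
time_s: 8.5
ee_pos: [481.7, -1.0, 48.5]
eef_rot: [[-0.373, 0.928, 0.0], [0.928, 0.373, -0.0], [-0.0, 0.0, -1.0]]
wrist_force: [1.1, -1.8, -2.7]
finger_gap: 17.7
finger_force: 24.9
```

```bash
cat > chk.py <<'E'
from h import *
import sys
t=sys.argv[1]
for n in("top","side"):
    z=np.load("pics/%s_%s.npz"%(n,t));C=cloud(n,z['d']);g=z['p'].max(2);c0=np.array([535,-136.3])
    for _ in range(2):
        r=np.hypot(C[...,0]-c0[0],C[...,1]-c0[1]);S=C[(abs(C[...,2]-115)<7)&(r<72)&(r>45)&(g>80)]
        if len(S)>15: R=circ(S);print(n,R,len(S));c0=R[0]
    w=(g>150)&(abs(C[...,2]-40)<12);v,u=np.nonzero(w);W=plane(n,np.c_[u,v],40)[:,:2];e=np.hypot(*(W-[535,-136.3]).T);W=W[(e>60)&(e<78)]
    if len(W)>20: print('ring',circ(W))
E
python3 pan.py k;python3 chk.py k
```

```text
[481.7  -1.   48.5] [ 1.1 -1.8 -2.7] 8.5
top (array([ 534.8, -135.9]), np.float64(57.8), 96) 107
top (array([ 534.8, -135.9]), np.float64(57.8), 96) 107
ring (array([ 535., -137.]), np.float64(66.6), 21)
side (array([ 535.5, -134.7]), np.float64(56.7), 56) 68
side (array([ 535.5, -134.7]), np.float64(56.7), 56) 68
ring (array([ 532.7, -139. ]), np.float64(69.6), 18)
```

The pan is within about 2 mm of the bay ring centre in both views. Releasing and rising.

Call:
arm_command:
  commands: [0, 0, 0, 0, 0, 0, 0, 0, 0, 0, 0, 0, 0, 0, 0, 0, 0, 0, 0, 0, 0, 0, 0, 0, 0, 0, 0, 0, 0, 0, 0, 0, 0, 0, 0, 0, 0, 0, -0.02, 0, 0, 0, 0, 0, -0.06, 0, 0, 0]
  claw: 60

```text
time_s: 9.4
ee_pos: [480.4, -1.1, 78.3]
eef_rot: [[-0.373, 0.928, -0.003], [0.928, 0.373, 0.0], [0.001, -0.003, -1.0]]
wrist_force: [-0.5, -0.4, 0.5]
finger_gap: 60.1
finger_force: 0.0
```

Call:
arm_command:
  commands: [0, 0, -0.1, 0, 0, 0, 0, 0, -0.2, 0, 0, 0, 0, 0, -0.3, 0, 0, 0, 0, 0, -0.4, 0, 0, 0, 0, 0, -0.5, 0, 0, 0, 0, 0, -0.5, 0, 0, 0, 0, 0, -0.5, 0, 0, 0]

```text
time_s: 10.1
ee_pos: [481.9, -1.1, 330.1]
eef_rot: [[-0.373, 0.928, 0.003], [0.928, 0.373, -0.0], [-0.001, 0.003, -1.0]]
wrist_force: [-0.7, -0.4, -0.9]
finger_gap: 59.9
finger_force: 0.0
```

```bash
python3 pan.py l;python3 chk.py l
python3 - <<'E'
from h import *
print(row([559,-136,328],down(98.75)))
for n in("top","side"):
    z=np.load("pics/%s_l.npz"%n);C=cloud(n,z['d']);P=toP(C);Z=C[...,2];g=z['p'].max(2);Q=np.dstack([P,Z])
    b=(g<70)&(Z>285)&(Z<345)&(P[...,0]>-20)&(P[...,0]<100)&(P[...,1]<-60)&(P[...,1]>-200)
    if b.sum()>5: print(n,b.sum(),Q[b].min(0).round(),Q[b].max(0).round(),Q[b].mean(0).round(1))
E
```

```text
[481.9  -1.1 330.1] [-0.7 -0.4 -0.9] 10.1
top (array([ 534.3, -135.9]), np.float64(57.5), 52) 75
top (array([ 534.3, -135.9]), np.float64(57.5), 52) 75
ring (array([ 534.6, -137. ]), np.float64(66.2), 22)
side (array([ 534.8, -133.3]), np.float64(57.8), 123) 205
side (array([ 534.8, -133.3]), np.float64(57.8), 123) 205
ring (array([ 534.1, -137.4]), np.float64(68.1), 38)
[-0.3089, 0.045, -0.0013, -0.0012, -0.0004, 0.1461]
top 234 [  31. -193.  285.] [ 59. -86. 331.] [  38.3 -141.7  322.3]
side 67 [  31. -133.  287.] [ 58. -69. 330.] [ 40.4 -85.1 318.5]
```

Call:
arm_command:
  commands: [-0.1, 0.015, 0, 0, 0, 0.05, -0.2, 0.03, 0, 0, 0, 0.1, -0.309, 0.045, 0, 0, 0, 0.146, -0.309, 0.045, 0, 0, 0, 0.146, -0.309, 0.045, 0, 0, 0, 0.146, -0.309, 0.045, 0, 0, 0, 0.146]

```text
time_s: 10.8
ee_pos: [558.9, -135.1, 327.0]
eef_rot: [[-0.153, 0.988, -0.003], [0.988, 0.153, 0.001], [0.002, -0.003, -1.0]]
wrist_force: [-0.2, -0.2, 0.4]
finger_gap: 60.3
finger_force: 0.0
```

```bash
python3 pan.py m
python3 - <<'E'
from h import *
print(row([559,-136,271],down(98.75)))
a=cv2.imread('pics/top_m.png')[110:240,230:380];b=cv2.imread('pics/side_m.png')[60:190,190:340]
cv2.imwrite('pics/mm.png',np.hstack([cv2.resize(x,None,fx=2.6,fy=2.6) for x in(a,b)]))
z=np.load("pics/side_m.npz");C=cloud('side',z['d']);p=z['p'].astype(int)
m=(p[...,0]>60)&(p[...,0]>1.5*p[...,1])&(C[...,2]>335)&(C[...,2]<420)&(C[...,0]<750)&(C[...,0]>400)
k,l,st,ce=cv2.connectedComponentsWithStats(m.astype(np.uint8))
for j in range(1,k):
    if st[j,4]>6: Q=C[l==j];print(st[j].tolist(),Q.min(0).round(),Q.max(0).round(),Q.mean(0).round())
E
```

```text
[ 558.9 -135.1  327. ] [-0.2 -0.2  0.4] 10.8
[-0.0026, -0.0007, 0.1141, -0.0008, -0.0005, 0.0011]
[237, 95, 4, 19, 50] [ 588. -121.  360.] [ 597. -112.  419.] [ 592. -117.  393.]
[263, 94, 5, 20, 49] [ 514. -133.  359.] [ 526. -123.  420.] [ 520. -128.  394.]
```

View pics/mm.png

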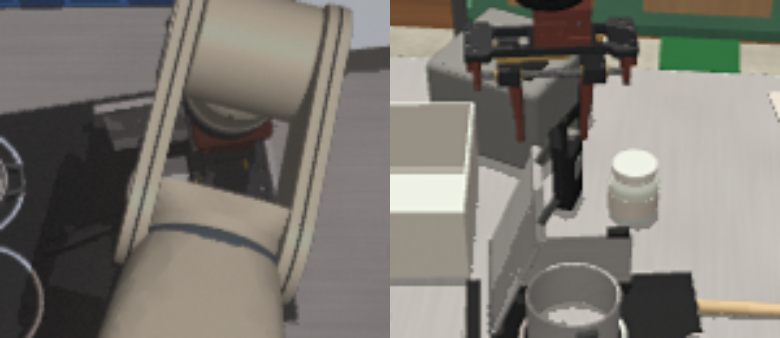

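The fingers, at (517,115) and (585,110), straddle the bar. Their midpoint is at about (556,−132), so the x and y offsets are confirmed, and the tips are about 30 mm above the reported height. Descending and closing lightly.

Call:
arm_command:
  commands: [0, 0, 0.04, 0, 0, 0, 0, 0, 0.08, 0, 0, 0, 0, 0, 0.114, 0, 0, 0, 0, 0, 0.114, 0, 0, 0, 0, 0, 0.114, 0, 0, 0]

```text
time_s: 11.4
ee_pos: [559.9, -135.2, 272.1]
eef_rot: [[-0.154, 0.988, 0.0], [0.988, 0.154, 0.0], [0.0, 0.0, -1.0]]
wrist_force: [-0.2, -0.3, 0.2]
finger_gap: 60.3
finger_force: 0.0
```

Call:
arm_command:
  commands: [0, 0, 0, 0, 0, 0, 0, 0, 0, 0, 0, 0, 0, 0, 0, 0, 0, 0, 0, 0, 0, 0, 0, 0, 0, 0, 0, 0, 0, 0, 0, 0, 0, 0, 0, 0, 0, 0, 0, 0, 0, 0, 0, 0, 0, 0, 0, 0]
  claw: 0
  newtons: 12

```text
time_s: 12.2
ee_pos: [559.9, -136.1, 271.6]
eef_rot: [[-0.152, 0.988, -0.0], [0.988, 0.152, -0.0], [-0.0, -0.0, -1.0]]
wrist_force: [-2.0, -0.2, 1.5]
finger_gap: 13.8
finger_force: 12.0
```

```bash
python3 pan.py n
python3 - <<'E'
from h import *
s=read_state();p=np.array(s['ee_pos']);R=down(98.75)
# bar arc: hinge plate (120.3,135), radius 200
a0=np.radians(66.7)
for a in np.radians([60,50,40,30,20,10,5,0,-1]):
    dx=200*(np.cos(a0)-np.cos(a));dz=200*(np.sin(a)-np.sin(a0))
    q=p+[*(dx*ex),dz];print(round(np.degrees(a)),row(q,R),round(dz,1))
E
```

```text
[ 559.9 -136.1  271.6] [-2.  -0.2  1.5] 12.2
60 [0.0, -0.0418, 0.021, -0.0001, 0.0, 0.0] -10.5
50 [0.0, -0.0989, 0.061, -0.0001, 0.0, 0.0] -30.5
40 [0.0, -0.1482, 0.1103, -0.0001, 0.0, 0.0] -55.1
30 [0.0, -0.1882, 0.1674, -0.0001, 0.0, 0.0] -83.7
20 [0.0, -0.2176, 0.2306, -0.0001, 0.0, 0.0] -115.3
10 [0.0, -0.2357, 0.2979, -0.0001, 0.0, 0.0] -149.0
5 [0.0, -0.2402, 0.3325, -0.0001, 0.0, 0.0] -166.3
0 [0.0, -0.2417, 0.3674, -0.0001, 0.0, 0.0] -183.7
-1 [0.0, -0.2417, 0.3744, -0.0001, 0.0, 0.0] -187.2
```

Call:
arm_command:
  commands: [0, -0.0234, 0.011, 0, 0, 0, 0, -0.0418, 0.021, 0, 0, 0, 0, -0.0655, 0.0357, 0, 0, 0, 0, -0.0881, 0.0522, 0, 0, 0, 0, -0.1094, 0.0701, 0, 0, 0, 0, -0.1246, 0.0845, 0, 0, 0, 0, -0.1391, 0.0997, 0, 0, 0, 0, -0.1482, 0.1103, 0, 0, 0]

```text
time_s: 13.1
ee_pos: [483.8, -147.3, 216.1]
eef_rot: [[-0.152, 0.988, -0.005], [0.988, 0.152, 0.0], [0.001, -0.005, -1.0]]
wrist_force: [-12.0, -0.8, 10.6]
finger_gap: 13.4
finger_force: 12.0
```

Call:
arm_command:
  commands: [0, 0, 0, 0, 0, 0, 0, 0, 0, 0, 0, 0]

```text
time_s: 13.3
ee_pos: [483.5, -147.2, 215.9]
eef_rot: [[-0.152, 0.988, -0.006], [0.988, 0.152, 0.0], [0.001, -0.006, -1.0]]
wrist_force: [-13.5, -1.1, 9.8]
finger_gap: 13.8
finger_force: 12.0
```

```bash
python3 pan.py o
python3 - <<'E'
from h import *
for n in("top","side"):
    z=np.load("pics/%s_o.npz"%n);C=cloud(n,z['d']);P=toP(C);Z=C[...,2];g=z['p'].max(2);Q=np.dstack([P,Z])
    m=(g>=80)&(Z>145)&(Z<260)&(P[...,0]>-20)&(P[...,0]<125)&(P[...,1]<-50)&(P[...,1]>-215)
    S=Q[m];print(n,len(S))
    for lo in range(145,260,20):
        T=S[(S[:,2]>=lo)&(S[:,2]<lo+20)]
        if len(T)>5:print(lo,len(T),np.median(T,0).round(1))
E
```

```text
[ 483.5 -147.2  215.9] [-13.5  -1.1   9.8] 13.3
top 652
145 253 [ 104.6 -118.8  154. ]
165 168 [ 83.1 -89.5 173.9]
185 123 [ 61.1 -76.1 193.1]
205 65 [ 37.8 -65.1 215.8]
225 36 [ 20.2 -78.8 231.7]
245 7 [  8.6 -63.4 245.5]
side 1314
145 234 [ 104.1 -126.8  155.1]
165 249 [  81.7 -127.5  175.4]
185 234 [  60.2 -127.6  195.2]
205 259 [  38.7 -130.2  214.5]
225 253 [  17.2 -126.1  234.6]
245 85 [   6.3 -136.2  247.4]
```

Call:
arm_command:
  commands: [0, -0.008, 0.0033, 0, 0, 0, 0, -0.0168, 0.0141, 0, 0, 0, 0, -0.0294, 0.0309, 0, 0, 0, 0, -0.0408, 0.0485, 0, 0, 0, 0, -0.0514, 0.0665, 0, 0, 0, 0, -0.0612, 0.0851, 0, 0, 0, 0, -0.0698, 0.1041, 0, 0, 0, 0, -0.0776, 0.1237, 0, 0, 0]
  newtons: 20

```text
time_s: 14.2
ee_pos: [446.2, -152.8, 153.3]
eef_rot: [[-0.152, 0.988, -0.003], [0.988, 0.152, 0.001], [0.001, -0.003, -1.0]]
wrist_force: [-6.6, 1.0, 3.1]
finger_gap: 13.5
finger_force: 20.0
```

Call:
arm_command:
  commands: [0, 0, 0, 0, 0, 0, 0, 0, 0, 0, 0, 0]

```text
time_s: 14.4
ee_pos: [446.2, -152.8, 153.5]
eef_rot: [[-0.152, 0.988, -0.005], [0.988, 0.152, 0.001], [0.002, -0.004, -1.0]]
wrist_force: [-7.5, 1.2, 0.9]
finger_gap: 13.6
finger_force: 20.0
```

```bash
python3 pan.py p
python3 - <<'E'
from h import *
z=np.load("pics/side_p.npz");C=cloud('side',z['d']);P=toP(C);Z=C[...,2];g=z['p'].max(2);Q=np.dstack([P,Z])
m=(g>=80)&(Z>125)&(Z<260)&(P[...,0]>-60)&(P[...,0]<125)&(P[...,1]<-50)&(P[...,1]>-215)
S=Q[m]
for lo in range(-40,125,20):
    T=S[(S[:,0]>=lo)&(S[:,0]<lo+20)]
    if len(T)>5:print(lo,len(T),np.median(T,0).round(1))
E
```

```text
[ 446.2 -152.8  153.5] [-7.5  1.2  0.9] 14.4
-40 83 [ -24.  -129.1  200.9]
-20 214 [ -10.4 -120.   193.4]
0 220 [  10.5 -128.   185.2]
20 225 [  30.1 -124.8  176.9]
40 221 [  50.  -127.8  169.1]
60 222 [  70.  -125.9  161.5]
80 215 [  89.9 -130.7  153. ]
100 199 [ 109.1 -120.   145.2]
120 15 [122.1 -71.1 139.1]
```

Call:
arm_command:
  commands: [0, -0.009, 0.0196, 0, 0, 0, 0, -0.016, 0.0396, 0, 0, 0, 0, -0.021, 0.06, 0, 0, 0, 0, -0.025, 0.08, 0, 0, 0, 0, -0.027, 0.094, 0, 0, 0, 0, -0.029, 0.108, 0, 0, 0, 0, -0.03, 0.115, 0, 0, 0, 0, -0.03, 0.12, 0, 0, 0]

```text
time_s: 15.3
ee_pos: [432.9, -154.9, 94.0]
eef_rot: [[-0.152, 0.988, -0.002], [0.988, 0.152, 0.001], [0.001, -0.002, -1.0]]
wrist_force: [-3.9, 3.3, -0.5]
finger_gap: 13.5
finger_force: 20.0
```

Call:
arm_command:
  commands: [0, 0, 0, 0, 0, 0, 0, 0, 0, 0, 0, 0]

```text
time_s: 15.5
ee_pos: [432.9, -154.9, 94.0]
eef_rot: [[-0.152, 0.988, -0.002], [0.988, 0.152, 0.001], [0.001, -0.002, -1.0]]
wrist_force: [-3.7, 3.8, -1.5]
finger_gap: 13.7
finger_force: 20.0
```

```bash
python3 pan.py q
cat > sl.py <<'E'
from h import *
import sys
z=np.load("pics/side_%s.npz"%sys.argv[1]);C=cloud('side',z['d']);P=toP(C);Z=C[...,2];g=z['p'].max(2);Q=np.dstack([P,Z])
m=(g>=80)&(Z>120)&(Z<260)&(P[...,0]>-60)&(P[...,0]<125)&(P[...,1]<-50)&(P[...,1]>-215)
S=Q[m];M=[np.median(S[(S[:,0]>=lo)&(S[:,0]<lo+20)],0).round(1) for lo in range(-40,120,20) if ((S[:,0]>=lo)&(S[:,0]<lo+20)).sum()>20]
M=np.array(M);k=np.polyfit(M[:,0],M[:,2],1);print('angle',np.degrees(np.arctan(-k[0])),M[:,[0,2]].tolist())
E
python3 sl.py q
```

```text
[ 432.9 -154.9   94. ] [-3.7  3.8 -1.5] 15.5
angle 5.402951143773696 [[-29.1, 156.3], [-8.8, 153.1], [8.8, 151.4], [30.2, 149.3], [50.0, 147.7], [70.0, 146.1], [89.9, 144.3], [108.0, 142.7]]
```

Call:
arm_command:
  commands: [0, 0, 0.004, 0, 0, 0, 0, 0, 0.008, 0, 0, 0, 0, 0, 0.012, 0, 0, 0, 0, 0, 0.016, 0, 0, 0, 0, 0, 0.02, 0, 0, 0, 0, 0, 0.024, 0, 0, 0, 0, 0, 0.026, 0, 0, 0, 0, 0, 0.028, 0, 0, 0]

```text
time_s: 16.4
ee_pos: [432.1, -155.0, 80.0]
eef_rot: [[-0.152, 0.988, -0.003], [0.988, 0.152, 0.001], [0.002, -0.003, -1.0]]
wrist_force: [-6.1, 2.3, 0.3]
finger_gap: 13.8
finger_force: 20.0
```

```bash
python3 pan.py r; python3 sl.py r
```

```text
[ 432.1 -155.    80. ] [-6.1  2.3  0.3] 16.4
angle 1.3445863315477402 [[-30.3, 146.1], [-8.4, 144.4], [9.1, 143.9], [30.2, 143.5], [50.4, 143.2], [70.0, 142.7], [89.7, 142.6], [107.7, 142.4]]
```

Call:
arm_command:
  commands: [0, 0, 0.002, 0, 0, 0, 0, 0, 0.004, 0, 0, 0, 0, 0, 0.006, 0, 0, 0, 0, 0, 0.007, 0, 0, 0, 0, 0, 0.007, 0, 0, 0]

```text
time_s: 17.0
ee_pos: [432.1, -155.0, 76.7]
eef_rot: [[-0.152, 0.988, -0.003], [0.988, 0.152, 0.001], [0.001, -0.003, -1.0]]
wrist_force: [-6.7, 2.1, 2.0]
finger_gap: 13.6
finger_force: 20.0
```

```bash
python3 pan.py s; python3 sl.py s
```

```text
[ 432.1 -155.    76.7] [-6.7  2.1  2. ] 17.0
angle 0.44684388828775023 [[-29.8, 144.1], [-8.4, 142.5], [9.3, 142.4], [30.0, 142.2], [49.9, 142.4], [70.2, 142.3], [90.1, 142.2], [107.7, 142.5]]
```

Call:
arm_command:
  commands: [0, 0, 0.001, 0, 0, 0, 0, 0, 0.002, 0, 0, 0, 0, 0, 0.003, 0, 0, 0, 0, 0, 0.004, 0, 0, 0, 0, 0, 0.005, 0, 0, 0, 0, 0, 0.005, 0, 0, 0]

```text
time_s: 17.7
ee_pos: [432.2, -155.3, 75.8]
eef_rot: [[-0.153, 0.988, -0.003], [0.988, 0.153, 0.0], [0.001, -0.003, -1.0]]
wrist_force: [-13.7, 4.2, 26.1]
finger_gap: 13.3
finger_force: 20.0
```

```bash
python3 pan.py t; python3 sl.py t
```

```text
[ 432.2 -155.3   75.8] [-13.7   4.2  26.1] 17.7
angle 0.2783259936245286 [[-29.9, 143.7], [-8.6, 142.5], [9.0, 142.3], [30.0, 142.3], [50.0, 142.4], [70.0, 142.4], [89.8, 142.5], [107.7, 142.5]]
```

The cover is on its stop, with the angle near 0 and contact force rising. I'll relax the force, open and withdraw.

Call:
arm_command:
  commands: [0, -0.002, -0.002, 0, 0, 0, 0, -0.004, -0.003, 0, 0, 0, 0, -0.004, -0.003, 0, 0, 0]

```text
time_s: 18.1
ee_pos: [432.3, -155.3, 76.2]
eef_rot: [[-0.152, 0.988, 0.001], [0.988, 0.152, 0.001], [0.0, 0.001, -1.0]]
wrist_force: [0.3, 6.1, -1.3]
finger_gap: 13.1
finger_force: 20.0
```

Call:
arm_command:
  commands: [0, 0, 0, 0, 0, 0, 0, 0, 0, 0, 0, 0, 0, 0, 0, 0, 0, 0, 0, 0, 0, 0, 0, 0, 0, 0, 0, 0, 0, 0, 0, 0, 0, 0, 0, 0]
  claw: 36

```text
time_s: 18.7
ee_pos: [431.8, -155.9, 76.1]
eef_rot: [[-0.152, 0.988, 0.0], [0.988, 0.152, -0.0], [-0.0, 0.0, -1.0]]
wrist_force: [-0.0, 0.4, 0.3]
finger_gap: 36.1
finger_force: 0.0
```

Call:
arm_command:
  commands: [0, 0, -0.02, 0, 0, 0, 0, 0, -0.06, 0, 0, 0, 0, 0, -0.12, 0, 0, 0, 0, 0, -0.2, 0, 0, 0, 0, 0, -0.3, 0, 0, 0, 0, 0, -0.4, 0, 0, 0, 0, 0, -0.45, 0, 0, 0, 0, 0, -0.45, 0, 0, 0]

```text
time_s: 19.5
ee_pos: [433.8, -156.6, 305.8]
eef_rot: [[-0.152, 0.988, 0.008], [0.988, 0.152, -0.003], [-0.004, 0.008, -1.0]]
wrist_force: [0.3, 0.3, -0.6]
finger_gap: 36.1
finger_force: 0.0
```

```bash
python3 pan.py u; python3 sl.py u; python3 chk.py u
python3 - <<'E'
from h import *
a=cv2.imread('pics/top_u.png')[110:270,150:380];b=cv2.imread('pics/side_u.png')[110:310,190:380]
cv2.imwrite('pics/uu.png',np.hstack([cv2.resize(x,(390,340)) for x in(a,b)]))
E
```

```text
[ 433.8 -156.6  305.8] [ 0.3  0.3 -0.6] 19.5
angle 0.3252358317306969 [[-29.8, 143.9], [-10.1, 142.3], [10.1, 142.2], [30.0, 141.9], [49.9, 142.5], [70.1, 142.1], [89.7, 142.6], [107.9, 142.3]]
ring (array([ 534. , -137.3]), np.float64(68.0), 33)
```

View pics/uu.png

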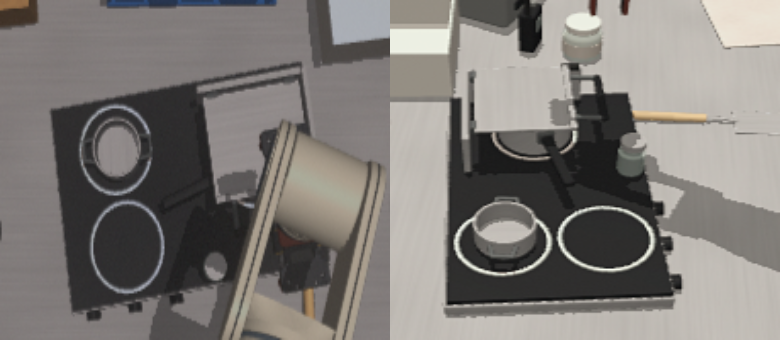

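The cover at (525,100) in the side view lies level on its stop, with the pan under it and its handle out at (560,160). The pot, shaker and jar are undisturbed and the gripper is clear.

```bash
python3 -c "
from rig import *
print(hand_in())"
```

```text
the job is handed in; nothing more can be done
None
```

I slid the saucepan onto the bay ring, level and about 2 mm from centre by my last clear measurement, then lowered the cover onto its stop, let go and handed in at about 19.5 s; I saw no bystander disturbed.

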